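# Tip the green-capped case out of the packed rack and stand it on the mat

## Task

Pull the green-capped sample case for inspection: first tip its top forward out of the packed row until the case leans out on the rack's front rail, then take it by its sides, lift it out, and set it down upright in the middle of the black mat. Leave the blue-capped and orange-capped cases standing in the row.

Things in the scene. Friction and masses are not known exactly. Their poses are not given: they have to be found in the camera images.
- green_case: grey box with green cap (top 28 mm), 50 deep (x) x 46 wide (y) x 120 tall (z), 0.25 kg. Origin: centre of underside; z up, -x its front (white label, towards the robot). Pushed about 40 mm forward at its upper back face it pivots on its front foot edge; past 23 degrees it goes over by itself and rests on the rack's rail, leaning 28 degrees, top 55 mm out of the row; with less it falls back
- blue_case: the same with a blue cap, a bystander; same origin and axes. Row: five such cases side by side along y, pitch 47.5 mm, 1.5 mm gaps, tops flush at z 126; white-capped ones at both ends, green, blue and orange in any order between. They stand on a fixed grey rack, floor 6 mm above the worktop
- orange_case: the same with an orange cap, a bystander; same origin and axes. The rack, seen from a standing case's origin line: back wall up to 66 mm above the worktop, 27 to 31 mm behind it, so the upper back faces are free; in front a 4 mm high foot strip and a round steel rail, 8 mm thick, axis 54.5 mm in front and 55 mm above the worktop, along the whole row
- mat: fixed black rubber mat with yellow corner marks, 130 mm (x) by 110 mm (y), 3 mm thick, lying on the worktop to the left of the rack; origin: centre of its underside, its top is 3 mm above that. Beware: two stacked blue storage boxes, 0.33 m tall, stand at the back, front rims at x 0.66, y -0.18 to 0.20: come to the back of the row over its front, not sweeping past them

How it is judged:
On the way, in this order (a step that is already met when the one before it is completed fails the run):
1. the green-capped case leans out of the row by at least 23 degrees, its foot still in the rack (angle between green_case's own z axis and vertical above 0.4 rad and height (world z) of green_case below 0.04 m and distance of green_case from where it was at the start of the episode below 0.05 m), for 0.2 s.
2. the green-capped case is lifted out of the rack, its underside at least 60 mm above the worktop (height (world z) of green_case above 0.06 m and contact force between the fingers and green_case above 0.5 N), for 0.1 s.
At the end, for the whole second after the job is handed in: The green-capped case stands on the mat, released and at rest, its centre within 30 mm of the mat's centre and upright within 6 degrees, any way round; the blue-capped and orange-capped cases stand in the row within 30 mm of where they were and upright within 10 degrees (horizontal distance between green_case and mat below 0.03 m and z of green_case in the frame of mat below 0.008 m and angle between green_case's own z axis and vertical below 0.1 rad and linear speed of green_case below 0.02 m/s and contact force between the fingers and green_case below 0.1 N and angle between each of blue_case, orange_case's own z axis and vertical below 0.17 rad and distance of each of blue_case, orange_case from where it was at the start of the episode below 0.03 m); the robot touches nothing.
It fails at once if the green-capped case is dropped or let fall (faster than 0.7 m/s while not held) (linear speed of green_case above 0.7 m/s and contact force between the fingers and green_case below 0.1 N).
It fails at once if the blue-capped or orange-capped case is tipped by more than 20 degrees or pulled more than 40 mm from its place (angle between any of blue_case, orange_case's own z axis and vertical above 0.35 rad or distance of any of blue_case, orange_case from where it was at the start of the episode above 0.04 m).
It also fails if it takes over 61 s, if anything falls off the work surface, if the arm or the gripper's body presses on something with over 40 N, if the wrist force passes 120 N, or if a joint passes its speed limit or range.

## Robot

A 7-joint arm with a two-finger parallel gripper is mounted at the origin on a cart in front of the work surface, level with it; the furniture and walls round the work are solid. World frame = base frame: x ahead of the robot, y to its left, z up, the work surface at z = 0. Lengths are in m, angles in rad, forces in N, time in s.
With the tool pointing down it reaches from about 0.425 to 0.875 m from the base axis. Payload 4.7 kg.
Tool frame: the origin (TCP) lies midway between the tips of the shut fingers; the grasp point (between the pads) lies 19 mm behind it (ctrl.grip_point_offset is the distance from the TCP to the grasp point, in m); z points along the fingers, y is the line along which they close (so a half turn about z gives the same grasp; the last joint's range is limited). The gripper opens to 87 mm and grips with 3 to 60 N. Pads are 19 mm wide; open, the fingers measure 117 mm over their backs; the gripper's body (75 mm by 190 mm) begins 51 mm behind the grasp point.
Start: joints at [-1.175, 0.321, -0.07, 1.45, 0.023, 1.371, -0.057], TCP at [0.242, 0.603, 0.198] pointing down, gripper open.
Joint ranges: [-2.86, 2.86], [-0.3, 2.09], [-1.38, 1.24], [0.06, 2.45], [-1.56, 4.7], [0.09, 2.05], [-2.69, 2.69]. Speed limits (rad/s): [2.57, 2.57, 3.14, 3.14, 3.14, 3.14, 3.14].

## Interface

Orientations are given as a rotation vector (axis times angle).
In Python, from bench import ctrl gives the robot as it stands.
- The arm moves only by the tool move_arm, never from a script. Its argument "increments" is text: rows parted by semicolons, each of 7 numbers parted by spaces: the shift along the world's x, y, z in mm, then the turn, a rotation vector about the world's x, y, z in degrees, then the closure in counts, from 0 (fully open) to 255 (shut). A call has exactly 8 rows; each row shifts and turns the commanded pose from where the row before left it; what a row does not reach is not made up. A row lasts 1/12 s, in which the tool goes at most 41.7 mm and 7.16 degrees, less where a joint would pass 70% of its speed; a pose out of reach is approached as far as the arm can. A call with a gripper value outside its range is refused whole. The fingers move at their own pace and stop on an object; "grip_force" is the grip in N (left out, the last holds). Time passes only in rows, so rows that do not move let the fingers close, or fill a call up. It gives the time, the measured TCP pose, the force, the opening and the grip force at its end, in the units of the state.
- ctrl.get_state(): the state, without advancing time (a new reading comes with each control period).
- ctrl.get_image(name): name is "scene" or "top"; returns a dict with "frame" (400x640x3 uint8, red, green, blue), "depth" (400x640 float32, m along the optical axis (not along the pixel's ray), 0 where there is no reading), "fx", "fy", "cx", "cy" (pixels), "position" and "orientation" of the camera in the world. Camera axes: x right, y down, z forward; pixel columns grow to the right and rows downward; lengths in m; the calibration is good to about 2 mm. A picture is of the moment at which its call begins.
- ctrl.close_job(): hands the job in; it is judged then, once.
Trained networks look in a picture, given as the dict that the camera call returned (one of the last four; its "shot" number tells which), for a name from the list of things; names that differ only in an ending like _2 or _b are one class to them, and where a whole thing is asked for, a point or a joint stands for the part that bears it (a point fixed in the world has none). Each returns a list of dicts, best first, with "score" (0 to 1); they miss things now and then, are a little off and sometimes report something else, mostly with a low value. They report only what shows in the picture. A call takes as long as a camera call.
- ctrl.find_in(target, picture): "centre" ([x, y, z] in m, in world coordinates, good to about 4 mm: the middle of the surface that is visible of it).
- ctrl.silhouettes(target, picture): "region" (400x640 bool, what is visible of it).
The state is a dict: "time": time; "joint_positions": joint angles; "qd": joint speeds; "joint_torque": joint torques, N m; "position": TCP position; "tool_rot": TCP orientation; "ft_force": force on the tool from outside, world axes, zero at the start; "torque": the same for the moment, N m; "grip_width": opening from 0.0 (shut) to 1.0 (fully open); "grip_force": force on a finger pad.
Only numpy, scipy, OpenCV 4.12 (cv2) and the standard library are available. Lean on these libraries where they do the work, as an engineer would, in place of code of your own. Each camera call takes 0.05 s, during which the arm holds its last target. There are 200 camera calls.

## Working session

There is one attempt and no reset: what is moved stays moved. The work goes in short steps, Python scripts to look and compute and a tool call to move; the robot and the scene stay as the last step left them, time stands still between calls to the robot, and variables do not carry over. Pictures are saved under pics/ and viewed, at most 10 in all, crops included, and the job is handed in when it is done.

Besides the shell and the picture viewer there is one more tool, called as name(argument=value, ...) on one line, values as JSON. move_arm: Moves the arm, as the interface text tells. Its arguments: {"type":"object","properties":{"increments":{"type":"string"},"grip_force":{"type":"number"}},"required":["increments"]}

```bash
ls; mkdir -p pics
cat > h.py <<'E'
import numpy as np,cv2
from scipy.spatial.transform import Rotation as R
from bench import ctrl
def rot(o):
    o=np.array(o,float)
    return o if o.shape==(3,3) else (R.from_rotvec(o).as_matrix() if o.size==3 else R.from_quat(o).as_matrix())
def cloud(p):
    d=p["depth"];v,u=np.mgrid[:d.shape[0],:d.shape[1]]
    c=np.stack([(u-p["cx"])/p["fx"]*d,(v-p["cy"])/p["fy"]*d,d],-1)
    w=c@rot(p["orientation"]).T+np.array(p["position"]); w[d==0]=np.nan
    return w
def save(p,n): cv2.imwrite("pics/"+n,p["frame"][...,::-1])
E
python3 - <<'E'
from h import *
s=ctrl.get_state();print({k:np.round(v,3) for k,v in s.items()}, ctrl.grip_point_offset)
for n in("scene","top"):
    p=ctrl.get_image(n);save(p,n+"0.png");w=cloud(p);print(n,np.round(p["position"],3),p["orientation"],p["fx"])
    for t in("green_case","blue_case","orange_case","mat"):
        for r in ctrl.find_in(t,p)[:2]: print(t,np.round(r["centre"],3),round(r["score"],2))
        for r in ctrl.silhouettes(t,p)[:1]:
            q=w[r["region"]];q=q[~np.isnan(q[:,0])];v,u=np.nonzero(r["region"])
            print("  px",u.min(),u.max(),v.min(),v.max(),"pct",np.round(np.percentile(q,[2,50,98],axis=0),3).tolist())
E
```

```text
pics
{'time': np.float64(0.0), 'joint_positions': array([-1.175,  0.322, -0.07 ,  1.452,  0.023,  1.371, -0.057]), 'qd': array([ 0.001,  0.002, -0.001,  0.002,  0.   , -0.   , -0.001]), 'joint_torque': array([-0.0000e+00, -4.9128e+01, -4.0400e-01, -3.1253e+01, -6.4000e-02,
        4.4000e-02,  0.0000e+00]), 'position': array([0.242, 0.603, 0.197]), 'tool_rot': array([-5.960e-01, -3.084e+00,  3.000e-03]), 'ft_force': array([-0.235, -0.607, -0.079]), 'torque': array([ 0.014, -0.009,  0.024]), 'grip_force': np.float64(0.0), 'grip_width': np.float64(1.003)} 0.0187
scene [ 0.118 -0.436  0.71 ] [-2.31892135  0.8566717  -0.29798723] 380.0616706067985
green_case [ 0.454 -0.325  0.118] 0.7
  px 405 455 256 317 pct [[0.447, -0.349, 0.012], [0.452, -0.327, 0.118], [0.497, -0.303, 0.127]]
blue_case [ 0.46  -0.281  0.122] 0.75
  px 390 434 238 295 pct [[0.452, -0.302, 0.016], [0.457, -0.28, 0.12], [0.502, -0.257, 0.128]]
orange_case [ 0.462 -0.229  0.123] 0.66
  px 375 416 220 277 pct [[0.458, -0.255, 0.013], [0.463, -0.233, 0.121], [0.508, -0.209, 0.128]]
mat [0.452 0.236 0.006] 0.72
  px 222 279 134 174 pct [[0.389, 0.181, 0.001], [0.451, 0.237, 0.003], [0.52, 0.298, 0.006]]
top [ 0.319 -0.032  1.094] [-2.17925916  2.11909132 -0.15062242] 396.11143471939
green_case [ 0.466 -0.321  0.123] 0.79
  px 417 447 187 213 pct [[0.45, -0.346, 0.025], [0.468, -0.322, 0.126], [0.5, -0.3, 0.131]]
blue_case [ 0.476 -0.274  0.13 ] 0.75
  px 400 427 185 211 pct [[0.455, -0.299, 0.023], [0.474, -0.275, 0.126], [0.505, -0.253, 0.13]]
orange_case [ 0.476 -0.228  0.122] 0.89
  px 383 409 182 209 pct [[0.46, -0.254, 0.013], [0.48, -0.229, 0.126], [0.511, -0.206, 0.13]]
mat [0.456 0.236 0.001] 0.64
  px 195 245 179 233 pct [[0.389, 0.182, -0.0], [0.456, 0.241, 0.004], [0.524, 0.301, 0.008]]
```

Run:
```python
from h import *
p=ctrl.get_image("top");w=cloud(p);f=p["frame"].astype(int)
for t in("green_case","blue_case","orange_case"):
    r=ctrl.silhouettes(t,p)[0]["region"];m=r&(w[...,2]>.118)
    m=m.astype(np.uint8); q=w[m>0][:,:2].astype(np.float32)
    print(t,np.median(q,0),q.min(0),q.max(0),cv2.minAreaRect(q*1000))
# full row top
m=(w[...,2]>.118)&(w[...,2]<.135)&(w[...,1]<-.1)&(w[...,0]<.6)
q=w[m][:,:2].astype(np.float32)*1000;print("row",cv2.minAreaRect(q),len(q))
for s in("scene","top"):
    pass
r=ctrl.silhouettes("mat",p)[0]["region"];q=w[r][:,:2].astype(np.float32);q=q[~np.isnan(q[:,0])]*1000;print("mat",cv2.minAreaRect(q),q.mean(0))
a=cv2.imread("pics/scene0.png");b=cv2.imread("pics/top0.png")
cv2.imwrite("pics/both.png",np.hstack([a[90:390,130:530],b[90:390,120:520]]))
```

```text
green_case [ 0.4750409  -0.32420337] [ 0.44893426 -0.35030976] [ 0.50058687 -0.29981035] ((475.6208190917969, -325.0441589355469), (46.75665283203125, 49.58889389038086), 83.77957153320312)
blue_case [ 0.48091197 -0.27672738] [ 0.454578  -0.3023816] [ 0.5070745 -0.2506834] ((481.5674133300781, -276.9363098144531), (47.50031280517578, 50.27568817138672), 82.66197204589844)
orange_case [ 0.48712307 -0.22821167] [ 0.46079707 -0.25370172] [ 0.51309973 -0.20317794] ((487.23779296875, -228.68994140625), (47.06266403198242, 49.84245681762695), 82.35799407958984)
row ((481.43682861328125, -277.4236145019531), (235.78436279296875, 50.50844192504883), 83.2400131225586) 1928
mat ((458.4861755371094, 241.41006469726562), (131.6524658203125, 113.81170654296875), 21.602214813232422) [456.8594 241.2279]
```

View pics/both.png

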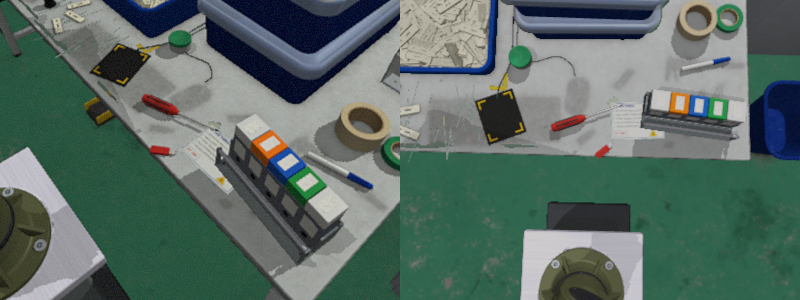

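Left half is the scene view: the row runs orange (268,143), blue (288,160), green (307,183) with white caps at both ends, and the mat is at (120,65). The right half (top view) shows the same, with green next to the right-hand white case at about (720,107). Row yaw is about -6.8°, green is at (0.4755, -0.325) and the mat at (0.457, 0.241).

move_arm(increments="14 -37 5 0 0 5 255; 14 -37 5 0 0 5 255; 14 -37 5 0 0 5 255; 14 -37 5 0 0 0 255; 14 -37 5 0 0 0 255; 14 -37 5 0 0 0 255; 14 -37 5 0 0 0 255; 14 -37 5 0 0 0 255", grip_force=20)

```text
time: 1.82
position: [0.3546, 0.3053, 0.2389]
tool_rot: [0.188, 3.135, 0.001]
ft_force: [1.1, 0.6, 0.2]
grip_width: 0.484
grip_force: 0.0
```

move_arm(increments="13 -38 0 0 0 0 255; 13 -38 0 0 0 0 255; 13 -38 0 0 0 0 255; 13 -38 0 0 0 0 255; 13 -38 0 0 0 0 255; 13 -38 0 0 0 0 255; 13 -38 0 0 0 0 255; 13 -38 0 0 0 0 255")

```text
time: 2.48
position: [0.4585, 0.0012, 0.2388]
tool_rot: [0.188, 3.135, 0.002]
ft_force: [1.0, 0.4, 1.1]
grip_width: 0.011
grip_force: 0.0
```

move_arm(increments="-4 -40 0 0 0 0 255; -4 -40 0 0 0 0 255; -4 -40 0 0 0 0 255; -4 -40 0 0 0 0 255; -4 -40 0 0 0 0 255; -4 -40 0 0 0 0 255; -4 -40 0 0 0 0 255; 0 -30 0 0 0 0 255")

```text
time: 3.15
position: [0.4286, -0.3107, 0.2392]
tool_rot: [0.193, 3.134, -0.001]
ft_force: [-0.1, 0.3, -0.1]
grip_width: 0.002
grip_force: 0.0
```

move_arm(increments="25 -5 0 0 0 0 255; 24 -5 0 0 0 0 255; 24 -5 0 0 0 0 255; 24 -5 0 0 0 0 255; 0 0 -35 0 0 0 255; 0 0 -35 0 0 0 255; 0 0 -35 0 0 0 255; 0 0 -33 0 0 0 255")

```text
time: 3.82
position: [0.5272, -0.3266, 0.0986]
tool_rot: [-0.188, -3.136, -0.0]
ft_force: [1.0, -0.4, 0.6]
grip_width: 0.003
grip_force: 0.0
```

Run:
```python
from h import *
p=ctrl.get_image("scene");cv2.imwrite("pics/beh.png",cv2.resize(p["frame"][150:350,330:530,::-1],(600,600)));print(ctrl.get_state()["position"],ctrl.get_state()["ft_force"])
```

```text
[ 0.52340926 -0.32370186  0.09186461] [-1.8926776   3.26817926 -4.48876787]
```

View pics/beh.png

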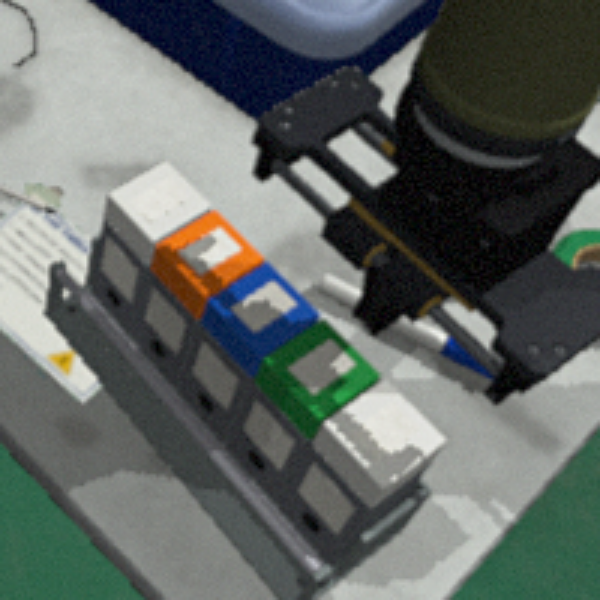

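Run:
```python
from h import *
for i in range(2):
  p=ctrl.get_image("top");s=ctrl.get_state();print(s["time"],s["position"],s["ft_force"],s["torque"],s["qd"])
w=cloud(p);m=(w[...,2]>.118)&(w[...,2]<.135)&(w[...,1]<-.1)&(w[...,0]<.55)
print(cv2.minAreaRect(w[m][:,:2].astype(np.float32)*1000))
cv2.imwrite("pics/top2.png",cv2.resize(p["frame"][130:270,340:520,::-1],(720,560)))
```

```text
3.9167 [ 0.52384706 -0.32389608  0.09497768] [-0.7170582   0.18785939 -0.21959094] [0.09318    0.03417031 0.03758822] [-0.01111808 -0.05515491  0.03971415 -0.09867785  0.0263219   0.05627604
 -0.01902783]
3.9667 [ 0.52571664 -0.32554572  0.09849854] [ 1.11472541 -0.40241524 -0.41756679] [-0.00153154  0.00079724  0.01342068] [-0.00594449 -0.04511426  0.03502533 -0.07705751  0.0103692   0.00552322
 -0.00269571]
((489.43829345703125, -210.12327575683594), (100.01227569580078, 50.36850357055664), 83.1794204711914)
```

View pics/top2.png

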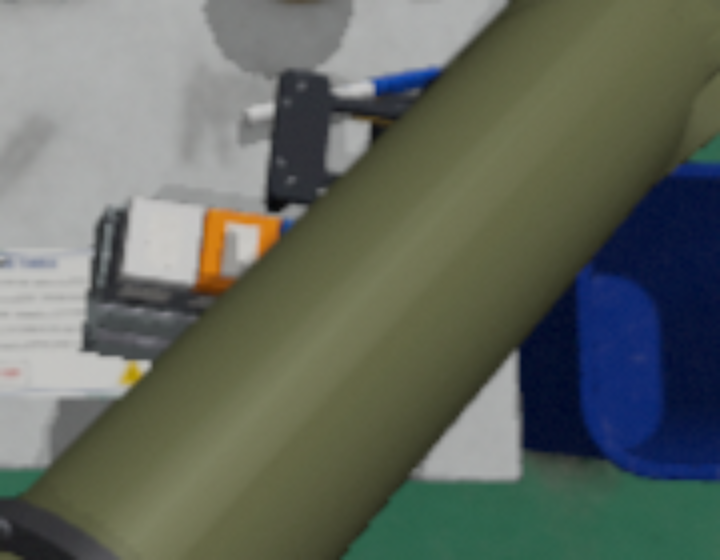

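The closed fingers are behind the row, roughly at (375,310) in the crop. In the top view the arm hides green, but the row is undisturbed. Now I push forward.

move_arm(increments="0 -4 0 0 0 0 255; -8 1 0 0 0 0 255; -8 1 0 0 0 0 255; -8 1 0 0 0 0 255; -8 1 0 0 0 0 255; -8 1 0 0 0 0 255; -4 0.5 0 0 0 0 255; -4 0.5 0 0 0 0 255")

```text
time: 4.63
position: [0.4859, -0.3275, 0.1075]
tool_rot: [0.186, 3.119, -0.006]
ft_force: [5.1, 1.2, 24.1]
grip_width: 0.004
grip_force: 11.8
```

move_arm(increments="-2.5 0.3 0 0 0 0 255; -2.5 0.3 0 0 0 0 255; -2.5 0.3 0 0 0 0 255; -2 0.2 0 0 0 0 255; 0 0 0 0 0 0 255; 0 0 0 0 0 0 255; 0 0 0 0 0 0 255; 0 0 0 0 0 0 255")

```text
time: 5.3
position: [0.4778, -0.327, 0.109]
tool_rot: [0.186, 3.117, -0.007]
ft_force: [5.4, 1.0, 28.5]
grip_width: -0.002
grip_force: 13.9
```

Run:
```python
from h import *
p=ctrl.get_image("scene");cv2.imwrite("pics/push.png",cv2.resize(p["frame"][150:350,330:530,::-1],(600,600)));print(ctrl.get_state()["position"],ctrl.get_state()["ft_force"])
```

```text
[ 0.47779292 -0.32706113  0.10897692] [ 5.5339907   1.18245257 28.01540632]
```

View pics/push.png

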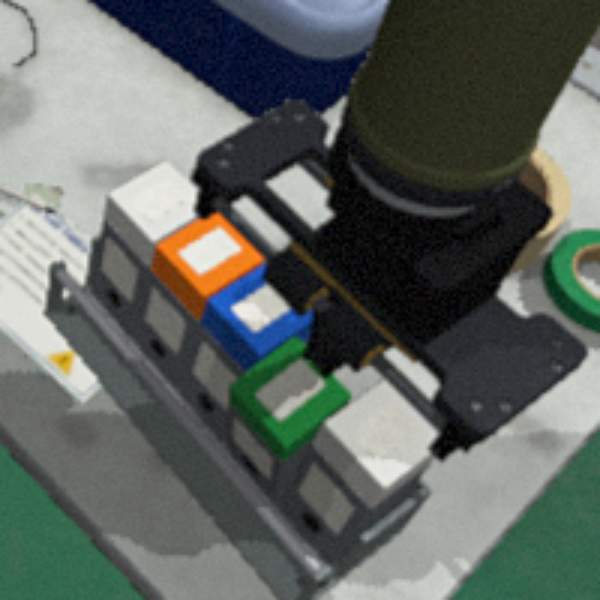

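Green (290,390) leans about 20°. A 28 N vertical force shows the finger shoulder riding on the neighbours' tops. I'll raise the tool to relieve it, then push on.

move_arm(increments="0 0 5 0 0 0 255; 0 0 5 0 0 0 255; 0 0 6 0 0 0 255; 0 0 0 0 0 0 255; -2 0.3 0 0 0 0 255; -2 0.3 0 0 0 0 255; 0 0 0 0 0 0 255; 0 0 0 0 0 0 255")

```text
time: 6.02
position: [0.4651, -0.3229, 0.1159]
tool_rot: [-0.189, -3.135, -0.001]
ft_force: [-0.0, 0.0, -0.1]
grip_width: 0.01
grip_force: 0.0
```

```bash
cat > lean.py <<'E'
from h import *
import sys
p=ctrl.get_image("scene");cv2.imwrite("pics/"+sys.argv[1],cv2.resize(p["frame"][150:350,330:530,::-1],(600,600)));print(ctrl.get_state()["position"],ctrl.get_state()["ft_force"])
w=cloud(p);f=p["frame"].astype(int)
g=(f[...,1]>1.6*f[...,0])&(f[...,1]>1.4*f[...,2])&(w[...,2]>.08)&(w[...,0]<.55)&(w[...,1]<-.25)
q=w[g]-[.4755,-.325,0]; c,s=.993,-.1177
l=np.c_[q[:,0]*c+q[:,1]*s,-q[:,0]*s+q[:,1]*c,q[:,2]]*1000
print(len(l),np.percentile(l,[1,50,99],axis=0).round(1))
m=(np.abs(l[:,1]-np.median(l[:,1]))<15)
h=cv2.convexHull(l[:,[0,2]].astype(np.float32))[:,0];print(h.round(0).tolist())
print(ctrl.find_in("green_case",p)[:1])
E
python3 lean.py lean.png
```

```text
[ 0.46532908 -0.32292363  0.11594333] [ 0.23563403  0.79476449 -0.67351739]
710 [[-48.8 -49.8 101. ]
 [-27.  -14.6 125.8]
 [ 13.7  19.8 501.6]]
[[17.0, 120.0], [14.0, 307.0], [-23.0, 520.0], [-29.0, 524.0], [-41.0, 527.0], [-53.0, 519.0], [-59.0, 505.0], [-49.0, 221.0], [-29.0, 103.0], [-28.0, 102.0], [-28.0, 101.0], [-27.0, 98.0], [-21.0, 98.0]]
[{'centre': [0.4511, -0.3298, 0.1004], 'score': 0.88}]
```

View pics/lean.png

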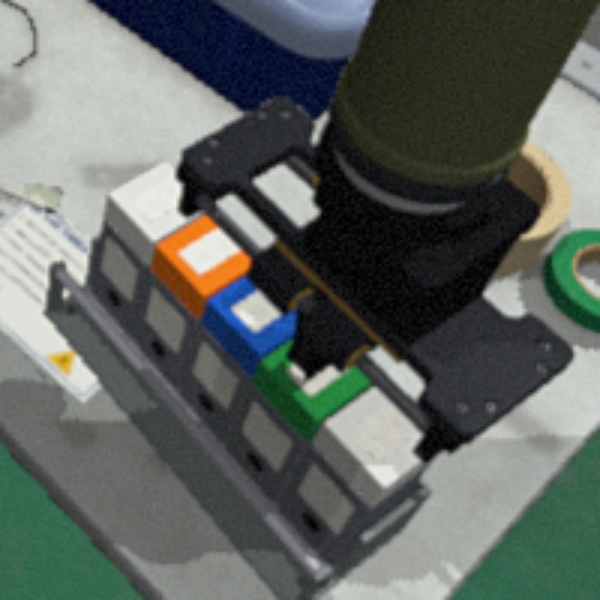

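Green looks nearly upright again and the fingers seem to be above its cap. I'll measure this before the next move.

Run:
```python
from h import *
c,s=.993,-.1177
def loc(q):
    q=q-[.4755,-.325,0]; return np.stack([q[...,0]*c+q[...,1]*s,-q[...,0]*s+q[...,1]*c,q[...,2]],-1)*1000
p=ctrl.get_image("scene");l=loc(cloud(p));f=p["frame"].astype(int)
g=(f[...,1]>1.6*f[...,0])&(f[...,1]>1.4*f[...,2])&(l[...,2]<150)&(l[...,2]>80)&(np.abs(l[...,1])<40)
q=l[g];print(len(q));
# bin by x: mean z
for a in range(-60,40,6):
    k=q[(q[:,0]>=a)&(q[:,0]<a+6)]
    if len(k): print(a,len(k),k.mean(0).round(1),k[:,2].min().round(),k[:,2].max().round())
# dark points near finger
d=(f.sum(-1)<120)&(np.abs(l[...,1])<22)&(np.abs(l[...,0]+5)<25)&(l[...,2]>100)
q=l[d];print("dark",len(q));
for z in range(100,200,6):
    k=q[(q[:,2]>=z)&(q[:,2]<z+6)]
    if len(k): print(z,len(k),k.min(0).round(),k.max(0).round())
```

```text
501
-30 241 [-27.3  -4.2 115.9] 98.0 128.0
-24 91 [-21.5  -3.5 126.6] 96.0 149.0
-18 45 [-15.1  -7.6 125.4] 117.0 128.0
-12 31 [ -9.  -12.9 124.9] 117.0 127.0
-6 25 [ -3.3 -19.8 125.8] 123.0 129.0
0 26 [  2.9 -20.3 125.3] 119.0 127.0
6 27 [  9.3 -19.7 124.8] 117.0 127.0
12 15 [ 13.8 -19.6 125.1] 120.0 127.0
dark 311
100 17 [-29. -20. 100.] [-27.  16. 106.]
106 37 [-29. -22. 106.] [-25.  18. 112.]
112 31 [-29. -21. 112.] [-27.  20. 118.]
118 34 [-29. -21. 118.] [-26.  18. 124.]
124 6 [-28.  -3. 124.] [-22.  19. 127.]
136 2 [-21.   6. 141.] [-20.   7. 141.]
142 16 [-22.  -9. 143.] [-11.   8. 148.]
148 26 [-22.  -9. 148.] [ -9.   7. 154.]
154 25 [-23.  -9. 154.] [-15.   9. 160.]
160 25 [-23.  -9. 161.] [-18.   8. 166.]
166 12 [-23. -10. 167.] [-20.   8. 171.]
172 2 [-21.  10. 173.] [-21.  10. 175.]
178 4 [-22.  10. 178.] [-21.  11. 183.]
184 4 [-22.   9. 185.] [-20.  14. 187.]
```

Run:
```python
from h import *
c,s=.993,-.1177
def loc(q):
    q=q-[.4755,-.325,0]; return np.stack([q[...,0]*c+q[...,1]*s,-q[...,0]*s+q[...,1]*c,q[...,2]],-1)*1000
p=ctrl.get_image("scene");l=loc(cloud(p));f=p["frame"].astype(int)
k=(np.abs(l[...,1])<24)&(np.abs(l[...,0]+5)<35)&(l[...,2]>112)&(l[...,2]<180)
v,u=np.nonzero(k);print(u.min(),u.max(),v.min(),v.max())
for vv in range(262,296,3):
    print(vv,[f"{l[vv,uu,0]:.0f},{l[vv,uu,1]:.0f},{l[vv,uu,2]:.0f}/{f[vv,uu].sum()//3}" for uu in range(426,450,4)])
s=ctrl.get_state();print(s["position"],s["joint_positions"],s["ft_force"])
cv2.imwrite("pics/fz.png",cv2.resize(p["frame"][240:310,400:470,::-1],(600,600),interpolation=cv2.INTER_NEAREST))
```

```text
414 452 255 292
262 ['-1,22,122/72', '-20,6,165/2', '-47,-13,219/20', '-48,-19,228/26', '-47,-24,234/14', '-42,-26,233/23']
265 ['-22,10,151/59', '-20,4,157/15', '-19,-2,165/3', '-48,-21,222/17', '-47,-26,229/12', '-46,-30,234/25']
268 ['-22,7,145/22', '-19,2,150/4', '-22,-5,164/19', '-49,-23,218/24', '-48,-28,225/20', '-47,-32,230/37']
271 ['-16,8,127/123', '-19,0,143/25', '-21,-7,155/6', '-11,-9,148/20', '-48,-30,218/15', '-46,-34,223/57']
274 ['-19,4,126/55', '-14,0,126/202', '-20,-8,146/20', '-2,-7,124/194', '1,-12,129/188', '10,-14,123/89']
277 ['-23,1,124/49', '-18,-4,126/97', '-12,-7,126/203', '-7,-11,126/204', '-1,-15,127/79', '5,-18,125/80']
280 ['-26,-3,124/30', '-21,-7,125/68', '-17,-12,127/201', '-10,-15,125/78', '-6,-19,127/77', '1,-22,125/79']
283 ['-27,-6,117/33', '-26,-12,126/57', '-19,-15,125/78', '-15,-19,128/79', '-9,-23,126/83', '1,-25,119/50']
286 ['-26,-8,110/33', '-27,-14,121/26', '-23,-19,125/81', '-18,-23,125/81', '-10,-25,120/61', '-7,-30,126/193']
289 ['-27,-10,103/38', '-27,-17,114/36', '-25,-22,120/31', '-18,-25,117/69', '-17,-30,126/195', '-11,-34,125/191']
292 ['-27,-13,95/45', '-27,-19,106/42', '-25,-24,113/44', '-26,-30,125/111', '-22,-35,128/193', '-15,-38,126/194']
295 ['-27,-15,88/70', '-26,-21,97/58', '-21,-25,98/48', '-25,-33,117/88', '-24,-38,125/164', '-19,-42,126/192']
[ 0.46567766 -0.3230491   0.11618847] [-0.24196973  0.28311106  0.93716323  1.79437612 -0.24498022  1.18755341
  2.21987215] [ 0.08885846 -0.64732998 -0.37012201]
```

View pics/fz.png

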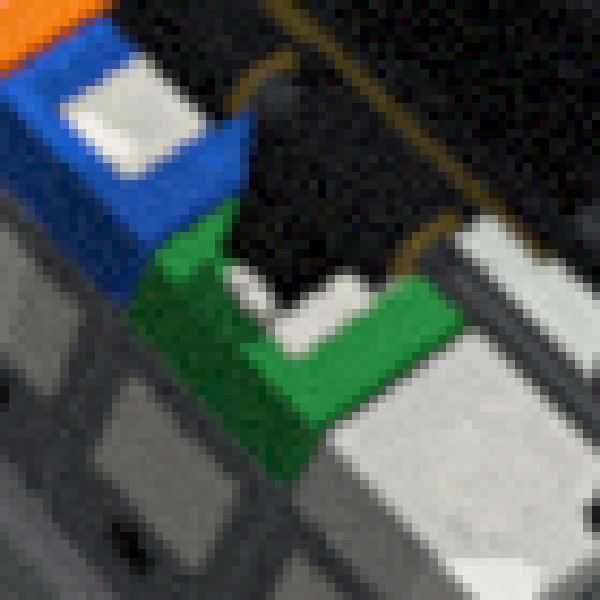

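The zoom shows green upright with its top at 126 mm. The black fingertip, at about (290,300), ends near z 141 mm although the TCP reads 116, so the tool sits about 25 mm higher than reported. That is why the finger rode over the edge. I'll raise the tool and confirm the offset.

move_arm(increments="0 0 10 0 0 0 255; 0 0 20 0 0 0 255; 0 0 20 0 0 0 255; 0 0 20 0 0 0 255; 0 0 0 0 0 0 255; 0 0 0 0 0 0 255; 0 0 0 0 0 0 255; 0 0 0 0 0 0 255")

```text
time: 6.88
position: [0.4653, -0.3226, 0.1856]
tool_rot: [-0.188, -3.135, -0.001]
ft_force: [0.2, -0.3, 0.1]
grip_width: 0.002
grip_force: 0.0
```

```bash
cat > tip.py <<'E'
from h import *
c,s=.993,-.1177
def loc(q):
    q=q-[.4755,-.325,0]; return np.stack([q[...,0]*c+q[...,1]*s,-q[...,0]*s+q[...,1]*c,q[...,2]],-1)*1000
st=ctrl.get_state();t=loc(np.array(st["position"]));print("tcp local",t.round(1))
for n in("scene","top"):
    p=ctrl.get_image(n);l=loc(cloud(p));print(n)
    near=(np.abs(l[...,0]-t[0])<30)&(np.abs(l[...,1]-t[1])<40)&(l[...,2]>132)
    for z in range(132,260,8):
        q=l[near&(l[...,2]>=z)&(l[...,2]<z+8)]
        if len(q): print(z,len(q),q.min(0).round(),q.max(0).round())
E
python3 tip.py
```

```text
tcp local [-10.4   1.1 185.6]
scene
204 15 [-22.  -8. 208.] [-13.   8. 212.]
212 55 [-23.  -8. 212.] [ -1.   9. 220.]
220 52 [-23.  -9. 220.] [ -7.  10. 228.]
228 44 [-23.  -9. 228.] [-13.  11. 236.]
236 48 [-23. -11. 236.] [-18.  12. 244.]
244 17 [-23. -11. 244.] [-21.  14. 251.]
252 12 [-23.   9. 254.] [-21.  15. 259.]
top
```

move_arm(increments="19 -2.5 0 0 0 0 255; 19 -2.5 0 0 0 0 255; 20 -3 0 0 0 0 255; 0 0 -30 0 0 0 255; 0 0 -30 0 0 0 255; 0 0 -30 0 0 0 255; 0 0 -23 0 0 0 255; 0 0 0 0 0 0 255")

```text
time: 7.65
position: [0.5201, -0.3285, 0.0675]
tool_rot: [-0.188, -3.126, -0.006]
ft_force: [0.2, 0.6, -0.4]
grip_width: 0.003
grip_force: 0.0
```

move_arm(increments="-8 1 0 0 0 0 255; -8 1 0 0 0 0 255; -8 1 0 0 0 0 255; -8 1 0 0 0 0 255; -4 0.5 0 0 0 0 255; -4 0.5 0 0 0 0 255; 0 0 0 0 0 0 255; 0 0 0 0 0 0 255")

```text
time: 8.32
position: [0.4837, -0.3259, 0.0736]
tool_rot: [0.188, 3.135, 0.001]
ft_force: [0.6, 0.1, -1.0]
grip_width: 0.004
grip_force: 0.2
```

move_arm(increments="-2 0.2 0 0 0 0 255; -2 0.2 0 0 0 0 255; -2 0.3 0 0 0 0 255; -2 0.2 0 0 0 0 255; -2 0.2 0 0 0 0 255; 0 0 0 0 0 0 255; 0 0 0 0 0 0 255; 0 0 0 0 0 0 255")

```text
time: 8.98
position: [0.4737, -0.325, 0.0734]
tool_rot: [0.188, 3.136, 0.0]
ft_force: [-0.1, -0.2, 0.7]
grip_width: 0.005
grip_force: 0.0
```

```bash
cat > lean.py <<'E'
from h import *
import sys
from tip import loc
p=ctrl.get_image("scene");l=loc(cloud(p));f=p["frame"].astype(int)
cv2.imwrite("pics/"+sys.argv[1],cv2.resize(p["frame"][180:330,350:500,::-1],(600,600)));print(ctrl.get_state()["ft_force"])
g=(f[...,1]>1.6*f[...,0])&(f[...,1]>1.4*f[...,2])&(l[...,2]<155)&(l[...,2]>60)&(np.abs(l[...,1])<40)&(l[...,0]<40)
q=l[g];print(len(q),np.percentile(q,[2,50,98],axis=0).round(1))
for a in range(-96,30,6):
    k=q[(q[:,0]>=a)&(q[:,0]<a+6)]
    if len(k)>4: print(a,len(k),"z",np.percentile(k[:,2],[3,50,97]).round(1),"y",np.percentile(k[:,1],[3,97]).round(1))
for t in("blue_case","orange_case"): print(t,[ (loc(np.array(r["centre"])).round(),r["score"]) for r in ctrl.find_in(t,p)[:1]])
E
sed -i 's/^st=/if __name__=="__main__":\n  st=/; s/^for n/if __name__=="__main__":\n for n/' tip.py; python3 lean.py lean2.png
```

```text
[ 0.85766912 -0.04268939  0.02658727]
636 [[-79.  -25.2  98.5]
 [-56.  -14.  121.9]
 [-31.6  18.7 134.8]]
-84 34 z [111.8 113.6 115.3] y [-23.1  15.7]
-78 99 z [111.1 114.9 118. ] y [-24.9  18.2]
-72 75 z [ 99.6 118.  121.1] y [-25.2  18.7]
-66 69 z [ 97.7 120.9 124.1] y [-25.2  17.9]
-60 70 z [ 96.1 123.7 126.9] y [-25.4  18. ]
-54 64 z [106.3 127.2 129.6] y [-25.2  17.5]
-48 82 z [ 99.3 129.5 133.4] y [-25.1  18.7]
-42 115 z [112.2 133.2 135.6] y [-25.1  17. ]
-36 18 z [109.5 124.8 133.9] y [-25.    9.7]
-30 5 z [105.2 108.7 114.5] y [-25.  -24.7]
blue_case [(array([-22.,  49., 105.]), 0.86)]
orange_case [(array([-24.,  93.,  99.]), 0.62)]
```

View pics/lean2.png

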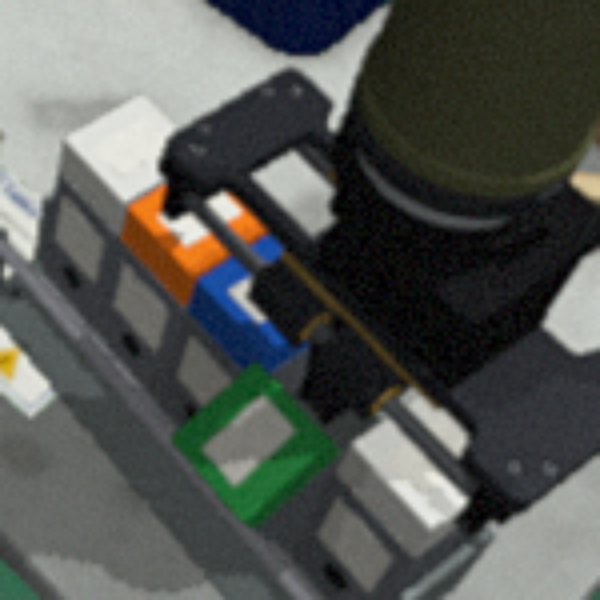

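Green leans at 28°: its cap corners measure (-81,113) and (-37,135) mm in the row frame, as predicted, and its neighbours still stand. Next I raise the tool, move over the front, open and tilt.

move_arm(increments="0 0 20 0 0 0 255; 0 0 30 0 0 0 255; 0 0 35 0 0 0 255; 0 0 35 0 0 0 255; -20 2 0 0 0 0 0; -20 2 0 0 0 0 0; -20 2 0 0 0 0 0; -20 2 0 0 0 0 0")

```text
time: 9.8
position: [0.3928, -0.3172, 0.1933]
tool_rot: [-0.189, -3.136, 0.001]
ft_force: [0.6, -0.2, -0.5]
grip_width: 0.221
grip_force: 0.0
```

move_arm(increments="0 0 0 -0.82 -6.95 0 0; 0 0 0 -0.82 -6.95 0 0; 0 0 0 -0.82 -6.95 0 0; 0 0 0 -0.82 -6.95 0 0; 0 0 0 0 0 0 0; 0 0 0 0 0 0 0; 0 0 0 0 0 0 0; 0 0 0 0 0 0 0")

```text
time: 10.47
position: [0.3952, -0.3135, 0.1953]
tool_rot: [0.158, 2.806, -0.011]
ft_force: [-0.8, -0.5, -0.5]
grip_width: 0.832
grip_force: 0.0
```

Run:
```python
from tip import *
st=ctrl.get_state();Rm=rot(st["tool_rot"]);t=np.array(st["position"]);print("tcp local",loc(t).round(1),Rm.round(3).tolist())
p=ctrl.get_image("scene");w=cloud(p);cv2.imwrite("pics/tilt.png",cv2.resize(p["frame"][130:330,300:500,::-1],(600,600)))
q=(w-t)@Rm*1000   # tool frame
m=(np.abs(q[...,0])<20)&(np.abs(q[...,1])<70)&(q[...,2]>-110)&(q[...,2]<30)&(w[...,2]>.14)
for z in range(-100,30,6):
    k=q[m&(q[...,2]>=z)&(q[...,2]<z+6)]
    if len(k): print(z,len(k),k.min(0).round(),k.max(0).round())
```

```text
tcp local [-81.1   1.9 195.3] [[-0.94, 0.11, 0.324], [0.108, 0.994, -0.026], [-0.325, 0.011, -0.946]]
```

View pics/tilt.png

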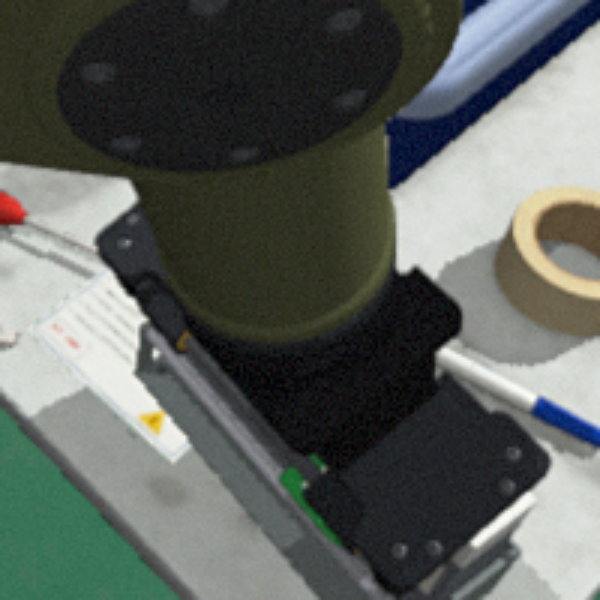

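The gripper hovers over green (cap at about (320,500)) but has tilted only 19°. I'll check the joints before asking for the rest.

```bash
python3 -c "
from h import *
s=ctrl.get_state();print(s['joint_positions'].round(3) if hasattr(s['joint_positions'],'round') else s['joint_positions'],s['position'])"
```

```text
[-0.016 -0.301  0.677  2.064  0.007  1.036  2.122] [ 0.39543398 -0.3131229   0.19520753]
```

move_arm(increments="0 0 0 -0.4 -3 0 0; 0 0 0 -0.4 -3 0 0; 0 0 0 -0.3 -3 0 0; 0 0 0 0 0 0 0; 0 0 0 0 0 0 0; 0 0 0 0 0 0 0; 0 0 0 0 0 0 0; 0 0 0 0 0 0 0")

```text
time: 11.18
position: [0.3957, -0.312, 0.1954]
tool_rot: [0.145, 2.674, -0.018]
ft_force: [0.1, 0.1, -0.3]
grip_width: 1.0
grip_force: 0.0
```

```bash
cat > ts.py <<'E'
from tip import *
s=ctrl.get_state();Rm=rot(s['tool_rot']);t=np.array(s['position'])
zl=loc(np.array([.4755,-.325,0])+Rm[:,2])/1000;yl=loc(np.array([.4755,-.325,0])+Rm[:,1])/1000
print("joints",np.round(s['joint_positions'],3),"tcp loc",loc(t).round(1),"toolz loc",zl.round(3),"tooly loc",yl.round(3),"tilt",np.degrees(np.arctan2(zl[0],-zl[2])).round(1),"w",s["grip_width"])
E
python3 ts.py
```

```text
joints [ 0.433 -0.301  0.36   2.148 -0.241  0.933  2.37 ] tcp loc [-80.8   3.5 195.4] toolz loc [ 0.447  0.015 -0.895] tooly loc [-0.012  1.     0.011] tilt 26.5 w 1.000150017731317
```

Run:
```python
from tip import *
st=ctrl.get_state();Rm=rot(st["tool_rot"]);t=np.array(st["position"])
for n in("scene","top"):
    p=ctrl.get_image(n);w=cloud(p);q=(w-t)@Rm*1000;print(n)
    for lo,hi in((-100,-60),(60,100)):
        m=(np.abs(q[...,0])<60)&(q[...,1]>lo)&(q[...,1]<hi)&(q[...,2]>-170)&(q[...,2]<-20)&(w[...,2]>.15)
        for z in range(-170,-20,8):
            k=q[m&(q[...,2]>=z)&(q[...,2]<z+8)]
            if len(k)>5: print(lo,z,len(k),np.percentile(k,[2,98],axis=0).round().tolist())
```

```text
scene
-100 -146 145 [[-34.0, -94.0, -139.0], [34.0, -61.0, -138.0]]
-100 -138 2114 [[-35.0, -95.0, -138.0], [35.0, -61.0, -134.0]]
-100 -130 34 [[-37.0, -96.0, -130.0], [37.0, -92.0, -124.0]]
-100 -122 60 [[-37.0, -65.0, -120.0], [38.0, -60.0, -116.0]]
top
-100 -146 114 [[-38.0, -92.0, -141.0], [27.0, -64.0, -138.0]]
-100 -138 243 [[-39.0, -93.0, -138.0], [27.0, -63.0, -132.0]]
-100 -130 25 [[-39.0, -90.0, -130.0], [-26.0, -62.0, -122.0]]
-100 -122 54 [[-39.0, -87.0, -121.0], [-25.0, -60.0, -116.0]]
-100 -114 16 [[-40.0, -83.0, -113.0], [-35.0, -61.0, -106.0]]
-100 -106 14 [[-40.0, -83.0, -106.0], [-38.0, -61.0, -99.0]]
60 -146 156 [[-36.0, 64.0, -140.0], [31.0, 96.0, -138.0]]
60 -138 450 [[-38.0, 63.0, -138.0], [34.0, 97.0, -131.0]]
60 -130 31 [[-39.0, 62.0, -130.0], [21.0, 96.0, -123.0]]
60 -122 55 [[-39.0, 60.0, -122.0], [17.0, 95.0, -115.0]]
60 -114 26 [[-40.0, 61.0, -113.0], [-35.0, 88.0, -106.0]]
60 -106 19 [[-40.0, 61.0, -106.0], [-33.0, 89.0, -98.0]]
```

move_arm(increments="6 -2 -16 0 0 0 0; 6 -2 -16 0 -0.5 0 0; 6 -2 -16 0 -0.5 0 0; 6 -2 -16 0 -0.5 0 0; 6 -1.5 -16 0 0 0 0; 0 0 0 0 0 0 0; 0 0 0 0 0 0 0; 0 0 0 0 0 0 0")

```text
time: 11.95
position: [0.4245, -0.3229, 0.1159]
tool_rot: [0.149, 2.648, -0.018]
ft_force: [-0.1, 0.0, -0.3]
grip_width: 1.001
grip_force: 0.0
```

```bash
python3 ts.py
```

```text
joints [ 0.386 -0.157  0.426  2.22  -0.391  0.73   2.527] tcp loc [-50.9  -4.  115.9] toolz loc [ 0.47   0.016 -0.882] tooly loc [-0.009  1.     0.013] tilt 28.1 w 1.000843572372227
```

move_arm(increments="4 0.2 -11 0 0 0 0; 4 0.2 -11 0 0 0 0; 4 0.2 -11 0 0 0 0; 3 0 -10 0 0 0 0; 3 0 -10 0 0 0 0; 0 0 0 0 0 0 0; 0 0 0 0 0 0 0; 0 0 0 0 0 0 0")

```text
time: 12.62
position: [0.4422, -0.3228, 0.0627]
tool_rot: [0.15, 2.647, -0.019]
ft_force: [-0.7, 0.2, 0.7]
grip_width: 1.001
grip_force: 0.0
```

```bash
python3 ts.py
python3 - <<'E'
from h import *
p=ctrl.get_image("scene");cv2.imwrite("pics/gr.png",cv2.resize(p["frame"][180:340,340:500,::-1],(600,600)))
E
```

```text
joints [ 0.344 -0.042  0.459  2.251 -0.532  0.617  2.653] tcp loc [-33.3  -1.7  62.7] toolz loc [ 0.471  0.016 -0.882] tooly loc [-0.008  1.     0.013] tilt 28.1 w 1.0013159606759885
```

View pics/gr.png

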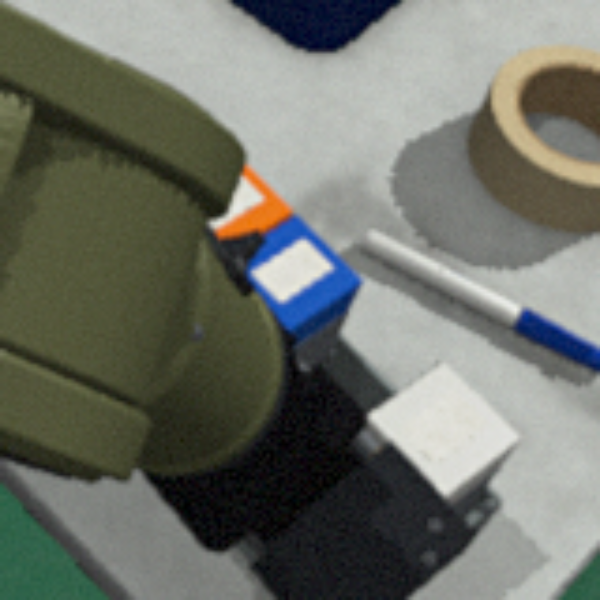

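No contact yet. The gripper straddles green, with the blue cap at (305,270) and the white cap at (450,430) untouched. Closing now.

move_arm(increments="0 0 0 0 0 0 255; 0 0 0 0 0 0 255; 0 0 0 0 0 0 255; 0 0 0 0 0 0 255; 0 0 0 0 0 0 255; 0 0 0 0 0 0 255; 0 0 0 0 0 0 255; 0 0 0 0 0 0 255", grip_force=25)

```text
time: 13.33
position: [0.4419, -0.3222, 0.0619]
tool_rot: [0.15, 2.648, -0.017]
ft_force: [-0.6, -0.8, 0.2]
grip_width: 0.526
grip_force: 24.8
```

move_arm(increments="0 0 5 0 0 0 255; 0 0 8 0 0 0 255; 0 0 12 0 0 0 255; 0 0 15 0 0 0 255; 0 0 15 0 0 0 255; 0 0 15 0 0 0 255; 0 0 15 0 0 0 255; 0 0 15 0 0 0 255")

```text
time: 14.0
position: [0.4409, -0.3218, 0.1618]
tool_rot: [0.15, 2.65, -0.017]
ft_force: [0.6, 0.7, -2.2]
grip_width: 0.528
grip_force: 24.8
```

```bash
python3 ts.py
```

```text
joints [ 0.367 -0.187  0.4    2.143 -0.321  0.814  2.412] tcp loc [-34.7  -0.9 161.8] toolz loc [ 0.468  0.017 -0.884] tooly loc [-0.008  1.     0.015] tilt 27.9 w 0.527930963951226
```

move_arm(increments="0 0 20 0 0 0 255; 0 0 20 0 0 0 255; 0 0 20 0 0 0 255; 0 5 0 0.8 6.9 0 255; 0 10 0 0.8 6.9 0 255; 0 20 0 0.8 6.9 0 255; 0 30 0 0.8 6.9 0 255; 0 38 0 0 0 0 255")

```text
time: 14.67
position: [0.4449, -0.2191, 0.2186]
tool_rot: [-0.183, -3.131, -0.022]
ft_force: [1.5, 2.1, -3.4]
grip_width: 0.526
grip_force: 25.0
```

```bash
python3 ts.py; python3 -c "
from h import *;print(ctrl.get_state()['position'])"
```

```text
joints [ 0.268 -0.011  0.144  1.79  -0.01   1.373  1.868] tcp loc [-42.8 101.6 218.6] toolz loc [-0.006  0.013 -1.   ] tooly loc [-0.001  1.     0.013] tilt -0.3 w 0.5260930277014779
[ 0.44493524 -0.21906311  0.21859545]
```

move_arm(increments="1 38 0 0 0 0 255; 1 38 0 0 0 0 255; 1 38 0 0 0 0 255; 1 38 0 0 0 0 255; 1 38 0 0 0 0 255; 1 38 0 0 0 0 255; 1 38 0 0 0 0 255; 0 38 0 0 0 0 255")

```text
time: 15.33
position: [0.4482, 0.0862, 0.2217]
tool_rot: [0.184, 3.131, 0.022]
ft_force: [0.7, -0.4, -3.4]
grip_width: 0.529
grip_force: 25.0
```

move_arm(increments="0 38 0 0 0 0 255; 0 38 0 0 0 0 255; 0 35 0 0 0 0 255; 0 25 0 0 0 0 255; 0 15 0 0 0 0 255; 0 5 0 0 0 0 255; 0 0 0 0 0 0 255; 0 0 0 0 0 0 255")

```text
time: 16.0
position: [0.4489, 0.2392, 0.2215]
tool_rot: [0.185, 3.132, 0.021]
ft_force: [0.5, -0.3, -2.8]
grip_width: 0.528
grip_force: 25.0
```

```bash
cat > held.py <<'E'
from h import *
s=ctrl.get_state();Rm=rot(s['tool_rot']);t=np.array(s['position']);print(t.round(4),"toolz",Rm[:,2].round(3),"j",np.round(s["joint_positions"],2))
for n in("scene","top"):
    p=ctrl.get_image(n);w=cloud(p)
    for r in ctrl.silhouettes("green_case",p)[:1]:
        q=w[r["region"]];q=q[~np.isnan(q[:,0])];q=q[(np.abs(q[:,:2]-t[:2])<.06).all(1)]
        print(n,r["score"],len(q),"pct",np.round(np.percentile(q,[1,5,50,95,99],axis=0),3).tolist())
        for z in np.arange(0,.25,.015):
            k=q[(q[:,2]>=z)&(q[:,2]<z+.015)]
            if len(k)>8: print(" z%.3f"%z,len(k),np.percentile(k[:,:2],[3,97],axis=0).round(3).tolist())
    for r in ctrl.silhouettes("mat",p)[:1]:
        q=w[r["region"]];print(" mat",r["score"],np.nanmedian(q,0).round(3))
E
python3 held.py
```

```text
[0.4489 0.2392 0.2215] toolz [ 0.005  0.013 -1.   ] j [-0.16  0.02 -0.38  1.76 -0.    1.36  0.92]
scene 0.63 1022 pct [[0.428, 0.211, 0.17], [0.429, 0.212, 0.175], [0.441, 0.217, 0.22], [0.474, 0.253, 0.271], [0.477, 0.26, 0.283]]
 z0.165 105 [[0.428, 0.213], [0.474, 0.253]]
 z0.180 146 [[0.429, 0.212], [0.475, 0.256]]
 z0.195 155 [[0.429, 0.212], [0.473, 0.257]]
 z0.210 158 [[0.428, 0.213], [0.475, 0.254]]
 z0.225 170 [[0.429, 0.212], [0.475, 0.255]]
 z0.240 116 [[0.429, 0.211], [0.476, 0.257]]
 mat 0.81 [0.451 0.238 0.003]
 mat 0.82 [0.431 0.22  0.004]
```

move_arm(increments="2 3 -25 0 0 0 255; 0 0 -25 0 0 0 255; 0 0 -25 0 0 0 255; 0 0 -25 0 0 0 255; 0 0 -25 0 0 0 255; 0 0 -15 0 0 0 255; 0 0 -8 0 0 0 255; 0 0 0 0 0 0 255")

```text
time: 16.97
position: [0.4497, 0.2426, 0.0722]
tool_rot: [0.184, 3.134, 0.021]
ft_force: [-0.1, -0.4, -2.3]
grip_width: 0.526
grip_force: 25.0
```

```bash
python3 held.py
```

```text
[0.4497 0.2426 0.0722] toolz [ 0.003  0.013 -1.   ] j [-0.17  0.14 -0.39  1.94  0.05  1.06  0.87]
scene 0.85 635 pct [[0.429, 0.211, 0.02], [0.429, 0.215, 0.024], [0.443, 0.22, 0.067], [0.474, 0.255, 0.109], [0.477, 0.264, 0.124]]
 z0.015 63 [[0.429, 0.217], [0.473, 0.263]]
 z0.030 99 [[0.429, 0.215], [0.474, 0.258]]
 z0.045 112 [[0.429, 0.216], [0.476, 0.255]]
 z0.060 103 [[0.429, 0.216], [0.477, 0.256]]
 z0.075 110 [[0.429, 0.216], [0.476, 0.255]]
 z0.090 93 [[0.429, 0.21], [0.477, 0.26]]
 z0.105 42 [[0.43, 0.21], [0.472, 0.256]]
 z0.120 9 [[0.43, 0.226], [0.432, 0.244]]
 mat 0.69 [0.435 0.222 0.003]
 mat 0.97 [0.416 0.233 0.004]
```

move_arm(increments="0 0 -3 0 0 0 255; 0 0 -3 0 0 0 255; 0 0 -2 0 0 0 255; 0 0 -2 0 0 0 255; 0 0 -2 0 0 0 255; 0 0 -2 0 0 0 255; 0 0 0 0 0 0 255; 0 0 0 0 0 0 255")

```text
time: 17.93
position: [0.4507, 0.2436, 0.0597]
tool_rot: [0.183, 3.132, 0.023]
ft_force: [-0.1, 0.1, -3.3]
grip_width: 0.529
grip_force: 25.0
```

move_arm(increments="0 0 -1 0 0 0 255; 0 0 -1 0 0 0 255; 0 0 0 0 0 0 255; 0 0 0 0 0 0 255; 0 0 0 0 0 0 255; 0 0 0 0 0 0 255; 0 0 0 0 0 0 255; 0 0 0 0 0 0 255")

```text
time: 18.6
position: [0.4509, 0.2436, 0.058]
tool_rot: [0.183, 3.131, 0.023]
ft_force: [0.1, -0.7, -3.1]
grip_width: 0.525
grip_force: 25.0
```

Not down yet, since the full weight is still on the gripper. I'll go down in 1 mm steps.

move_arm(increments="0 0 -1 0 0 0 255; 0 0 0 0 0 0 255; 0 0 -1 0 0 0 255; 0 0 0 0 0 0 255; 0 0 0 0 0 0 255; 0 0 0 0 0 0 255; 0 0 0 0 0 0 255; 0 0 0 0 0 0 255")

```text
time: 19.27
position: [0.4511, 0.2438, 0.0572]
tool_rot: [0.183, 3.131, 0.023]
ft_force: [-2.2, -0.5, 6.0]
grip_width: 0.526
grip_force: 25.0
```

move_arm(increments="0 0 -1 0 0 0 255; 0 0 0 0 0 0 255; 0 0 0 0 0 0 255; 0 0 0 0 0 0 255; 0 0 0 0 0 0 255; 0 0 0 0 0 0 255; 0 0 0 0 0 0 255; 0 0 0 0 0 0 255")

```text
time: 19.93
position: [0.4511, 0.2439, 0.0571]
tool_rot: [0.183, 3.13, 0.023]
ft_force: [-5.0, -1.9, 12.3]
grip_width: 0.528
grip_force: 25.0
```

It's on the mat. I'll ease the load, open and withdraw straight up.

move_arm(increments="0 0 1 0 0 0 255; 0 0 0 0 0 0 255; 0 0 0 0 0 0 100; 0 0 0 0 0 0 80; 0 0 0 0 0 0 40; 0 0 0 0 0 0 0; 0 0 0 0 0 0 0; 0 0 0 0 0 0 0")

```text
time: 20.6
position: [0.4509, 0.2436, 0.0558]
tool_rot: [0.184, 3.131, 0.023]
ft_force: [-0.6, -0.5, -0.0]
grip_width: 0.9
grip_force: 0.0
```

move_arm(increments="0 0 5 0 0 0 0; 0 0 10 0 0 0 0; 0 0 20 0 0 0 0; 0 0 30 0 0 0 0; 0 0 35 0 0 0 0; 0 0 35 0 0 0 0; 0 0 35 0 0 0 0; 0 0 20 0 0 0 0")

```text
time: 21.27
position: [0.4521, 0.2446, 0.2515]
tool_rot: [0.183, 3.125, 0.028]
ft_force: [1.2, -0.4, 0.3]
grip_width: 1.001
grip_force: 0.0
```

move_arm(increments="-5 38 0 0 0 0 0; -5 38 0 0 0 0 0; -5 38 0 0 0 0 0; -5 38 0 0 0 0 0; -5 38 0 0 0 0 0; -5 30 0 0 0 0 0; 0 0 0 0 0 0 0; 0 0 0 0 0 0 0")

```text
time: 21.93
position: [0.4193, 0.4656, 0.2463]
tool_rot: [0.177, 3.133, 0.024]
ft_force: [0.3, 0.1, 0.3]
grip_width: 1.0
grip_force: 0.0
```

Run:
```python
from h import *
print(ctrl.get_state()["position"])
for n in("scene","top"):
    p=ctrl.get_image(n);w=cloud(p);f=p["frame"]
    if n=="top": a=f
    else: b=f
    for t in("green_case","blue_case","orange_case","mat"):
        for r in ctrl.silhouettes(t,p)[:1]:
            q=w[r["region"]];q=q[~np.isnan(q[:,0])];k=q[q[:,2]>.105] if t!="mat" else q
            print(n,t,round(r["score"],2),len(k),np.percentile(k,[2,98],axis=0).round(3).tolist() if len(k) else np.nanpercentile(q,[2,98],axis=0), np.median(k,0).round(3))
cv2.imwrite("pics/end.png",np.hstack([b[90:390,130:530],a[90:390,120:520]])[...,::-1])
```

```text
[0.41929    0.46558782 0.24632768]
scene green_case 0.91 381 [[0.431, 0.218, 0.106], [0.479, 0.263, 0.125]] [0.454 0.233 0.122]
scene orange_case 0.78 680 [[0.459, -0.255, 0.107], [0.509, -0.211, 0.128]] [ 0.479 -0.233  0.126]
scene mat 0.61 971 [[0.386, 0.176, 0.001], [0.523, 0.287, 0.008]] [0.433 0.221 0.003]
top green_case 0.6 402 [[0.433, 0.221, 0.108], [0.482, 0.266, 0.128]] [0.457 0.242 0.124]
top blue_case 0.92 398 [[0.456, -0.3, 0.113], [0.505, -0.254, 0.131]] [ 0.48  -0.277  0.127]
top orange_case 0.6 408 [[0.461, -0.253, 0.111], [0.511, -0.206, 0.131]] [ 0.485 -0.229  0.127]
top mat 0.88 1129 [[0.389, 0.179, -0.0], [0.526, 0.288, 0.008]] [0.437 0.224 0.004]
```

View pics/end.png

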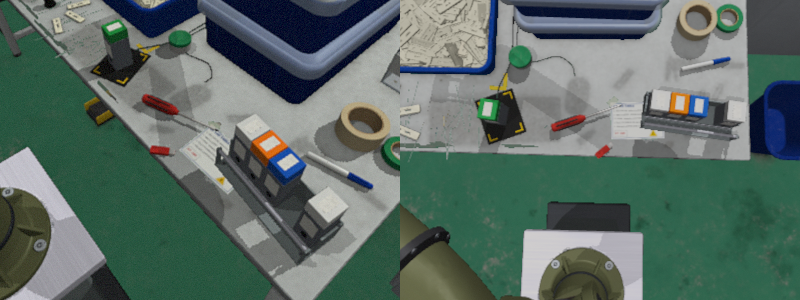

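Green stands upright on the mat at (120,45), centred at (0.457, 0.243) against the mat's (0.457, 0.241). Blue and orange stand where they were, and the arm is clear.

```bash
python3 -c "
from bench import ctrl;print(ctrl.close_job())"
```

```text
the job is handed in; nothing more can be done
None
```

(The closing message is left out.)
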